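Push a jammed battery pack out of its charging dock

TASK

The battery pack is jammed in the charging dock. Take the screwdriver from its rest and push the pack out from behind through the orange-framed square port in the back of the dock. In the end the screwdriver must lie in its rest again as it was, and the pack flat, right way up and near the middle on the round pale steel pan, set down gently; leave the other things on the bench where they are.

Things in the scene. Friction and masses are not known exactly. Their poses are not given: they have to be found in the camera images.
- dock: Grey charging dock fixed to the bench, 69 mm wide (its x), 92 mm deep (its y), 70 mm high, on a black flange 86 x 104 x 6 mm. Origin: centre of its underside, z up. A tunnel 52.5 mm wide, from 22 to 63.5 mm above the bench, runs along its y from the 10 mm rear wall (y -46 to -36 mm) to the open mouth (y +46 mm), which looks to +y. Closed above and at the sides.
- dock_port (a point): Centre of the square push-out port (22 x 22 mm, orange frame) at the outer face of the dock's rear wall, 42 mm above the bench, in line with the middle of the pack; axes as the dock's, push towards +y. The hole is 10 mm deep, the pack's rear face lies directly behind it. A spring clip in the roof jams the pack: it takes 6 to 12 N for about 40 mm of travel, then 1 to 3 N.
- dock_mouth (a point): Middle of the mouth's lower edge (22 mm above the bench); axes as the dock's. From here an apron 40 mm wide, level with the tunnel floor, runs 75 mm on towards +y; the pack slides out onto it.
- pack_center (a point): Centre of the battery pack, a yellow block with a black band: 50 mm wide (its x), 80 mm long (its y), 40 mm high (its z, up), about 0.3 kg. It starts fully in the dock's tunnel, its y along the dock's, its smooth front 2 mm inside the mouth, its centre 42 mm above the bench. Once it sticks out over the apron, which is narrower, it can be gripped across its width from above.
- driver_grip (a point): Point on the axis of the screwdriver's red and black handle where it can be gripped (28 mm thick, tapering). z axis: along the screwdriver from tip to handle end. Screwdriver 231 mm long, 0.09 kg; this point is 172 mm from the tip. Shaft 7 mm thick, 136 mm long, then the handle. It starts level on the rest, its axis 42 mm above the bench, free beneath for 30 mm either way along it.
- driver_tip (a point): Tip of the screwdriver; z axis from tip to handle end.
- rest: Black screwdriver rest fixed on the bench, base 56 x 196 x 8 mm (x, y, z). Origin: centre of its underside, z up. Two V notches, open above, carry the screwdriver along the rest's y, handle towards -y. As found, its tip is at rest y = +126 mm, its grip point at y = -46 mm, its axis 42 mm above the bench.
- rest_handle_notch (a point): Where the screwdriver's axis lies over the handle notch (y = -85 mm on the rest, 12 mm thick along y, V of 90 degrees about 44 mm wide at its top, some 48 mm above the bench).
- rest_shaft_notch (a point): Where the screwdriver's axis lies over the shaft notch (y = +45 mm on the rest, 14 mm thick along y, V of 90 degrees about 40 mm wide at its top, some 60 mm above the bench).
- pan: Loose round pale steel pan on the green cutting mat (2.8 mm thick), 123 mm across and 9 mm high with a flat top, 0.35 kg. Origin: centre of its underside; z up.
- pliers: Bystander: flat-nose pliers with black handles, 119 x 33 x 10 mm; origin at the centre of the underside.
- flux_tin: Bystander: round flat tin, 57 mm across, 21 mm high; origin at the centre of the underside.
- fuse_box: Bystander: small white carton, 36 x 62 x 24 mm; origin at the centre of the underside.

How it is judged (in metres and radians):
On the way:
1. the screwdriver's tip has come through the port and the pack has been pushed at least 35 mm out of the dock (y of driver_tip in the frame of dock above -0.03 m and x of driver_tip in the frame of dock between -0.026 and 0.026 m and z of driver_tip in the frame of dock between 0.02 and 0.063 m and y of pack_center in the frame of dock above 0.039 m), for 0.1 s.
At the end, for the whole second after the job is handed in: The pack lies flat and right way up on the pan, its centre within 30 mm of the pan's centre, the pan flat on the mat; the screwdriver lies level in both notches of its rest, handle in the handle notch, within 35 mm along the rest of where it lay; everything is at rest (horizontal distance between pack_center and pan below 0.03 m and z of pack_center in the frame of pan between 0.024 and 0.034 m and angle between each of pack_center, pan's own z axis and vertical below 0.1 rad and height (world z) of pan below 0.009 m and x of driver_grip in the frame of rest between -0.012 and 0.012 m and y of driver_grip in the frame of rest between -0.076 and -0.006 m and z of driver_grip in the frame of rest between 0.032 and 0.052 m and y of driver_tip in the frame of rest above 0.07 m and angle between the z axis of driver_tip and the y axis of rest, either way round below 0.15 rad and linear speed of pack below 0.02 m/s); the robot touches nothing.
It fails at once if the pliers, the tin or the carton is shifted by more than 25 mm (distance of any of pliers, flux_tin, fuse_box from where it was at the start of the episode above 0.025 m).
It fails at once if the pack is dropped or slammed on the pan (more than 45 N) (contact force between pack and pan above 45 N).
It also fails if it takes over 72 s, if anything falls off the work surface, if the arm or the gripper's body presses on something with over 40 N, if the wrist force passes 120 N, or if a joint passes its speed limit or range.

ROBOT

A 6-joint arm with a two-finger parallel gripper is mounted at the origin on a cart in front of the work surface, level with it; the furniture and walls round the work are solid. World frame = base frame: x ahead of the robot, y to its left, z up, the work surface at z = 0. Lengths are in mm, angles in rad, forces in N, time in s.
With the tool pointing down it reaches from about 425 to 1125 mm from the base axis. Payload 14.9 kg.
Tool frame: the origin (TCP) lies midway between the tips of the shut fingers; the grasp point (between the pads) lies 19 mm behind it (r.grip_depth is the distance from the TCP to the grasp point, in mm); z points along the fingers, y is the line along which they close (so a half turn about z gives the same grasp; the last joint's range is limited). The gripper opens to 91 mm and grips with 3 to 60 N. Pads are 32 mm wide; open, the fingers measure 118 mm over their backs; the gripper's body (76 mm by 178 mm) begins 60 mm behind the grasp point.
Start: joints at [1.094, 0.379, 1.734, -0, 1.028, -0.033], TCP at [300.571, 632.198, 181.032] pointing down, gripper open.
Joint ranges: [-2.77, 2.77], [-0.74, 2.19], [0, 2.66], [-1.06, 4.2], [0.31, 2.87], [-3.08, 3.08]. Speed limits (rad/s): [1.89, 1.89, 2.39, 3.14, 3.14, 3.14].

INTERFACE

Orientations are given as a rotation vector (axis times angle).
In Python, from station import status, vision, r gives the robot as it stands.
- The arm moves only by the tool apply_moves, never from a script. Its argument "targets" is a list that holds one entry, the list of rows, each a list of 7 numbers: the shift along the tool's x, y, z in units of 40 cm (1.0 is 40 cm), then the turn, a rotation vector about the tool's x, y, z in units of 180 degrees (1.0 is 180 degrees), then the opening, from 0 (shut) to 1 (fully open). In form: [[[tx, ty, tz, ax, ay, az, fingers], ...]]. A call has 1 to 12 rows; each row is the pose to reach, as a shift and turn from the pose commanded when the call began, along the tool's axes at that moment, turning the shorter way round; what a row does not reach only later rows make up. A row lasts 1/12 s, in which the tool goes at most 41.7 mm and 7.16 degrees, less where a joint would pass 70% of its speed; a pose out of reach is approached as far as the arm can. A call with a number of a shift or a turn outside -1 to 1 is refused whole. A call with a gripper value outside its range is refused whole. The fingers move at their own pace and stop on an object; "newtons" is the grip in N (left out, the last holds). Time passes only in rows, so rows that repeat a pose let the fingers close. It gives the time, the measured TCP pose, the force, the opening and the grip force at its end, in the units of the state.
- status.sense(): the state, without advancing time (a new reading comes with each control period).
- vision.snapshot(name): name is "side" or "top" or "wrist"; returns a dict with "image" (420x560x3 uint8, blue, green, red), "depth" (420x560 float32, mm along the optical axis (not along the pixel's ray), 0 where there is no reading), "intrinsics" (3x3 intrinsics, pixels), "rvec" (rotation vector, rad) and "tvec" (3), from world to camera coordinates, as OpenCV has them; the wrist camera has in their place "tool_from_camera" (4x4, takes a point from camera to tool coordinates, whose origin is the TCP and whose axes are the flange's). Camera axes: x right, y down, z forward; pixel columns grow to the right and rows downward; lengths in mm; the calibration is good to about 2 mm. A picture is of the moment at which its call begins: read the wrist's pose just before it.
- r.close_job(): hands the job in; it is judged then, once.
The state is a dict: "time_s": time; "q": joint angles; "qd": joint speeds; "effort": joint torques, N m; "tcp_pos": TCP position; "eef_rot": TCP orientation; "wrist_force": force on the tool from outside, world axes, zero at the start; "ft_torque": the same for the moment, N m; "opening": opening from 0.0 (shut) to 1.0 (fully open); "finger_force": force on a finger pad.
Only numpy, scipy, OpenCV 4.12 (cv2) and the standard library are available. Lean on these libraries where they do the work, as an engineer would, in place of code of your own. Each camera call takes 0.05 s, during which the arm holds its last target. There are 200 camera calls.

## Working session

There is one attempt and no reset: what is moved stays moved. The work goes in short steps, Python scripts to look and compute and a tool call to move; the robot and the scene stay as the last step left them, time stands still between calls to the robot, and variables do not carry over. Pictures are saved under pics/ and viewed, at most 10 in all, crops included, and the job is handed in when it is done.

Besides the shell and the picture viewer there is one more tool, called after "Call:" as name([rows], argument=value, ...), one row to a line, values as JSON. apply_moves: Moves the arm, as the interface text tells. Shifts and turns lie within -1 to 1; 1 stands for 40 cm of shift or 180 degrees of turn. Its arguments: {"type":"object","properties":{"targets":{"type":"array","items":{"type":"array","items":{"type":"array","items":{"type":"number","minimum":-1,"maximum":1}}}},"newtons":{"type":"number"}},"required":["targets"]}

```bash
mkdir -p pics; ls; python3 - <<'E'
from station import status, vision, r
import cv2, pickle
s=status.sense(); print(s)
d={}
for n in ("top","side"):
    d[n]=vision.snapshot(n); cv2.imwrite(f"pics/{n}0.png",d[n]["image"])
    print(n,d[n]["intrinsics"],d[n]["rvec"],d[n]["tvec"])
pickle.dump(d,open("d0.pkl","wb"))
E
```

```text
pics
{'time_s': 0.0, 'q': array([ 1.09368477e+00,  3.79381929e-01,  1.73475147e+00,  1.37670457e-05,
        1.02849330e+00, -3.32760559e-02]), 'qd': array([-0.00205666,  0.00173647,  0.00246975, -0.00022516,  0.00195177,
        0.00050547]), 'effort': array([-5.64771790e-05, -7.63702726e+01, -4.34384072e+01,  6.51672087e-02,
        4.20764100e-02, -1.23630398e-04]), 'tcp_pos': array([300.3833144 , 631.82047789, 180.42141147]), 'eef_rot': array([-6.91417740e-01, -3.06428324e+00,  1.56685902e-03]), 'wrist_force': array([ 0.45763769,  0.83496187, -0.45101711]), 'ft_torque': array([-0.03311255, -0.01954424, -0.01862894]), 'finger_force': 0.0, 'opening': 0.997893334135552}
top [[491.06791096   0.         275.71432093]
 [  0.         491.06791096 211.52851713]
 [  0.           0.           1.        ]] [ 2.17047084 -2.11913172  0.14380585] [  60.62562869  562.77479119 1181.07935244]
side [[515.92298917   0.         286.74204887]
 [  0.         515.92298917 207.87058999]
 [  0.           0.           1.        ]] [ 2.09607068 -0.10820066  0.06151176] [-540.03762678  118.93205412 1587.0320233 ]
```

View pics/top0.png

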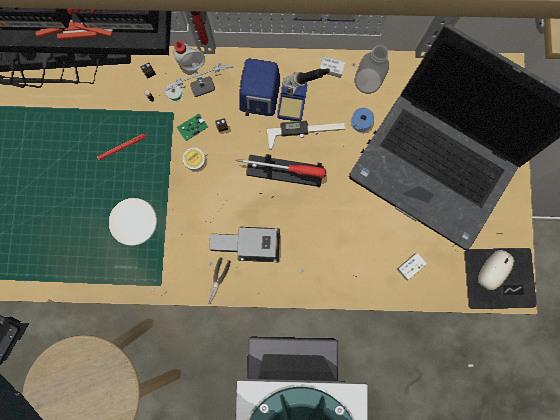

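View pics/side0.png

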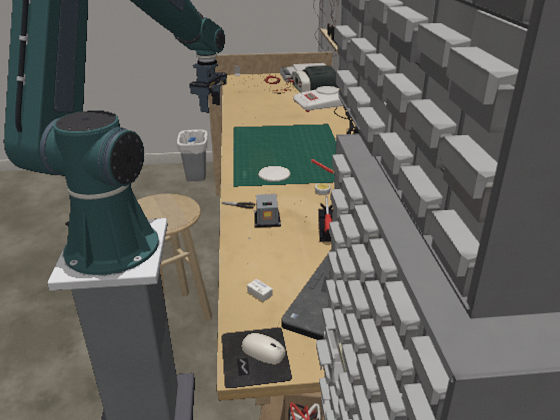

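The top view shows the dock at about (258,244) with its mouth to the left, the rest and driver at (286,170) with the handle to the right, and the pan at (133,221). The pliers are at (218,280), the tin at (194,159) and the carton at (412,266). The side view shows the orange port facing the camera at (267,213).

```bash
cat > h.py <<'E'
import numpy as np, cv2
from scipy.spatial.transform import Rotation as R
def cloud(s, T=None):
    K=s["intrinsics"]; d=s["depth"].astype(float); v,u=np.mgrid[:d.shape[0],:d.shape[1]]
    P=np.stack([(u-K[0,2])/K[0,0]*d,(v-K[1,2])/K[1,1]*d,d],-1)
    if T is None:
        Rm=R.from_rotvec(np.ravel(s["rvec"])).as_matrix(); W=(P-np.ravel(s["tvec"]))@Rm
    else: W=P@T[:3,:3].T+T[:3,3]
    W[d<=0]=np.nan
    return W
def rect(P):
    (c,s,a)=cv2.minAreaRect(P[:,:2].astype(np.float32)); return np.round(c,1),np.round(s,1),round(a,2)
def wristT(st,s):
    T=np.eye(4);T[:3,:3]=R.from_rotvec(st["eef_rot"]).as_matrix();T[:3,3]=st["tcp_pos"]
    return T@np.array(s["tool_from_camera"])
E
python3 - <<'E'
from h import *; import pickle
d=pickle.load(open("d0.pkl","rb")); s=d["top"]; W=cloud(s); im=s["image"].astype(int)
def reg(u0,u1,v0,v1,zlo,zhi,extra=None):
    m=np.zeros(W.shape[:2],bool); m[v0:v1,u0:u1]=1; m&=(W[...,2]>zlo)&(W[...,2]<zhi)
    if extra is not None: m&=extra
    return W[m]
b,g,r_=im[...,0],im[...,1],im[...,2]
print("bench z",np.nanmedian(W[260:280,300:380,2]), "mat",np.nanmedian(W[250:270,30:80,2]))
for n,a in dict(dock=(225,290,220,270,60,80),apron=(200,236,225,260,10,40),rest=(235,335,145,195,3,30),restbase=(235,335,145,195,3,14),pan=(100,165,190,250,8,25),tin=(178,212,145,175,10,40),fuse=(395,430,248,285,10,40),pliers=(205,235,255,305,4,25)).items():
    P=reg(*a); print(n,len(P),rect(P),np.round(np.nanmedian(P,0),1))
red=(r_>150)&(g<90)&(b<90); P=reg(280,335,150,190,20,80,red); print("handle",rect(P),P.mean(0))
white=(b>200)&(g>200)&(r_>200); P=reg(100,165,190,250,-5,40,white); print("pan",cv2.minEnclosingCircle(P[:,:2].astype(np.float32)),P.mean(0))
E
```

```text
bench z -0.8151833757059704 mat 1.9976692396607056
dock 1075 (array([482.5, 118.4]), array([92.1, 68.6]), 88.49) [481.9 118.4  69.3]
apron 426 (array([473.9, 206.5]), array([59.9, 66. ]), 0.31) [483.4 206.4  20.8]
rest 1138 (array([677.3,  56.1]), array([130.1, 253.9]), 1.4) [668.7  71.1   6.5]
restbase 1136 (array([677.3,  56.1]), array([130.1, 253.9]), 1.4) [668.7  71.1   6.5]
pan 1518 (array([540.9, 441.2]), array([144.2, 154.7]), 1.28) [532.2 439.2  11. ]
tin 390 (array([697.4, 289.2]), array([54.7, 55.1]), 89.09) [697.7 288.8  19.1]
fuse 397 (array([ 435.9, -267. ]), array([36.5, 63.4]), 41.14) [ 435.3 -265.8   23.3]
pliers 306 (array([389.7, 211.2]), array([115.5,  73.2]), 2.5) [394.3 218.9   7.6]
handle (array([ 6.675e+02, -1.000e-01]), array([89.6, 21.4]), 81.9) [666.54559958  -1.4508685   52.70037042]
pan ((533.1370849609375, 439.68792724609375), 60.056610107421875) [532.29168476 437.42323468  10.56489587]
```

```bash
cat >> h.py <<'E'
def goal(pos,yaw_deg,frac=1.0):
    """print shift/turn (units) from measured pose to TCP pos, tool down, tool y heading yaw_deg in world"""
    from station import status
    s=status.sense(); R0=R.from_rotvec(s["eef_rot"]); y=np.radians(yaw_deg)
    ty=np.array([np.cos(y),np.sin(y),0]); tz=np.array([0,0,-1.]); Rt=R.from_matrix(np.stack([np.cross(ty,tz),ty,tz],1))
    t=R0.inv().apply(np.array(pos)-s["tcp_pos"])/400; a=(R0.inv()*Rt).as_rotvec()/np.pi
    print("t",s["time_s"],"pos",np.round(s["tcp_pos"],1),"op",round(s["opening"],3),"F",np.round(s["wrist_force"],1),"| shift",np.round(t,4),"turn",np.round(a,4),"rows>=",np.ceil(max(np.linalg.norm(t)*400/41.7,np.linalg.norm(a)*180/7.16)))
E
python3 - <<'E'
from h import *; import pickle
d=pickle.load(open("d0.pkl","rb")); s=d["top"]; W=cloud(s); im=s["image"].astype(int)
b,g,r_=im[...,0],im[...,1],im[...,2]
m=np.zeros(b.shape,bool); m[150:190,238:330]=1; mz=W[...,2]
def fit(P):
    c=P.mean(0); u,sv,vt=np.linalg.svd(P[:,:2]-c[:2]); v=vt[0]*np.sign(vt[0][1]); t=(P[:,:2]-c[:2])@v
    return np.round(c,1),"heading",round(np.degrees(np.arctan2(v[1],v[0])),2),"ends",np.round(c[:2]+v*t.min(),1),np.round(c[:2]+v*t.max(),1)
P=W[m&(mz>36)&(mz<75)]; print("driver+notches",len(P),fit(P))
base=m&(mz>4)&(mz<13)&(r_<90)&(g<90); P=W[base]; print("base",len(P),rect(P),fit(P))
m2=np.zeros(b.shape,bool); m2[220:270,225:290]=1; P=W[m2&(mz>64)&(mz<75)]; print("dock",rect(P),fit(P))
m3=np.zeros(b.shape,bool); m3[225:262,200:236]=1; P=W[m3&(mz>17)&(mz<26)]; print("apron",rect(P),fit(P))
goal([666,10,200],-8)
E
python3 - <<'E'
import cv2
a=cv2.imread("pics/top0.png"); cv2.imwrite("pics/crop0.png",cv2.resize(a[140:275,200:335],None,fx=4.4,fy=4.4,interpolation=2))
E
```

```text
driver+notches 642 (array([670.9,  34.1,  48.4]), 'heading', np.float64(81.53), 'ends', array([658.8, -47.4]), array([691.5, 171.9]))
base 832 (array([674.4,  54.7]), array([193.5,  56.6]), 82.26) (array([671.4,  68.1,   7.4]), 'heading', np.float64(78.01), 'ends', array([648.3, -40.2]), array([688.9, 150.7]))
dock (array([482.5, 118.4]), array([92. , 68.6]), 88.67) (array([482. , 118.3,  69.3]), 'heading', np.float64(89.03), 'ends', array([481.2,  72.4]), array([482.8, 164.5]))
apron (array([484.2, 206.1]), array([66.3, 39.9]), 87.84) (array([483.6, 206. ,  21.1]), 'heading', np.float64(88.71), 'ends', array([482.9, 173.2]), array([484.4, 239.3]))
t 0.1 pos [300.4 631.8 180.5] op 1.0 F [-0.1 -0.2 -0.5] | shift [-1.493  -1.0115 -0.0479] turn [-3.000e-04  2.000e-04  4.032e-01] rows>= 18.0
```

View pics/crop0.png

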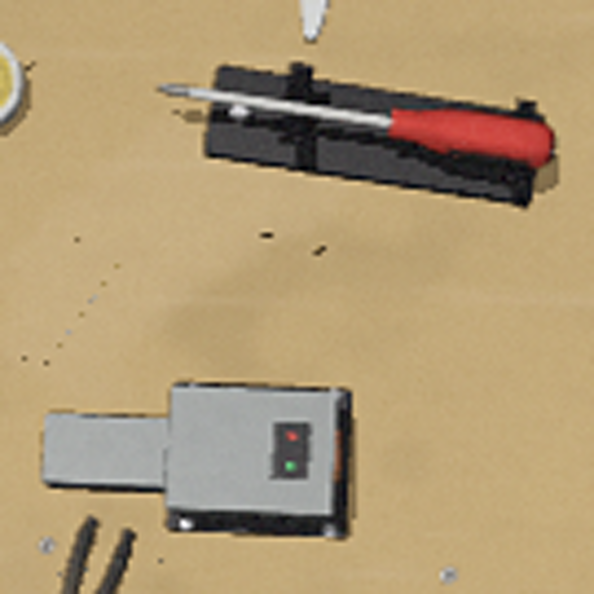

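The crop shows the driver handle at (470,130) with its tip at (165,90). The dock's rear wall with the orange frame is at (340,455), and the apron is at (105,450).

Call:
apply_moves([
  [[-0.75,-0.505,-0.02,0,0,0.2,1],[-0.75,-0.505,-0.02,0,0,0.2,1],[-0.75,-0.505,-0.02,0,0,0.2,1],[-0.75,-0.505,-0.02,0,0,0.2,1],[-0.75,-0.505,-0.02,0,0,0.2,1],[-0.75,-0.505,-0.02,0,0,0.2,1],[-0.75,-0.505,-0.02,0,0,0.2,1],[-0.75,-0.505,-0.02,0,0,0.2,1],[-0.75,-0.505,-0.02,0,0,0.2,1],[-0.75,-0.505,-0.02,0,0,0.2,1]],
])

```text
time_s: 0.93
tcp_pos: [486.6, 317.2, 189.0]
eef_rot: [1.609, 2.698, -0.001]
wrist_force: [0.3, 0.6, 0.2]
opening: 0.998
finger_force: 0.0
```

```bash
python3 -c "
from h import *
goal([668.2,9.1,180],-7.74)"
```

```text
t 0.9333 pos [486.6 317.2 189. ] op 0.998 F [0.3 0.6 0.2] | shift [-0.8934  0.0331  0.0231] turn [0.000e+00 2.000e-04 2.007e-01] rows>= 9.0
```

Call:
apply_moves([
  [[-0.893,0.033,0.023,0,0,0.2,1],[-0.893,0.033,0.023,0,0,0.2,1],[-0.893,0.033,0.023,0,0,0.2,1],[-0.893,0.033,0.023,0,0,0.2,1],[-0.893,0.033,0.023,0,0,0.2,1],[-0.893,0.033,0.023,0,0,0.2,1],[-0.893,0.033,0.023,0,0,0.2,1],[-0.893,0.033,0.023,0,0,0.2,1],[-0.893,0.033,0.023,0,0,0.2,1],[-0.893,0.033,0.023,0,0,0.2,1],[-0.893,0.033,0.023,0,0,0.2,1]],
])

```text
time_s: 1.85
tcp_pos: [667.3, 12.9, 179.2]
eef_rot: [-2.362, -2.07, 0.001]
wrist_force: [-0.0, 1.3, -1.2]
opening: 1.005
finger_force: 0.0
```

```bash
python3 - <<'E'
from h import *
from station import status, vision
st=status.sense(); s=vision.snapshot("wrist"); cv2.imwrite("pics/w1.png",s["image"])
W=cloud(s,wristT(st,s)); im=s["image"].astype(int)
red=(im[...,2]>130)&(im[...,1]<80)&(im[...,0]<80)&(W[...,2]>25)&(W[...,2]<80)
P=W[red]; print(len(P),rect(P),P.mean(0) if len(P) else None, np.nanmax(P[:,2]))
for y0 in (-30,-15,0,9,20,30):
    Q=P[abs(P[:,1]-y0)<4]
    if len(Q): print(y0,np.round([Q[:,0].min(),Q[:,0].max(),Q[:,2].max()],1))
goal([668.2,9.1,23],-7.74)
E
```

```text
464 (array([607.5,  53.5]), array([ 84.6, 227.7]), 49.85) [666.31014078 -12.29379523  53.03584559] 72.05488856905754
-30 [655.8 678.2  56.3]
-15 [657.8 679.9  57.7]
0 [659.5 683.2  56.9]
9 [659.9 685.7  50.9]
20 [660.1 684.4  48.9]
30 [665.  683.5  46.4]
t 1.9 pos [666.8  13.9 179.3] op 0.999 F [-0.2  1.   0.4] | shift [-0.0113  0.0055  0.3907] turn [-0.0003 -0.      0.0016] rows>= 4.0
```

View pics/w1.png

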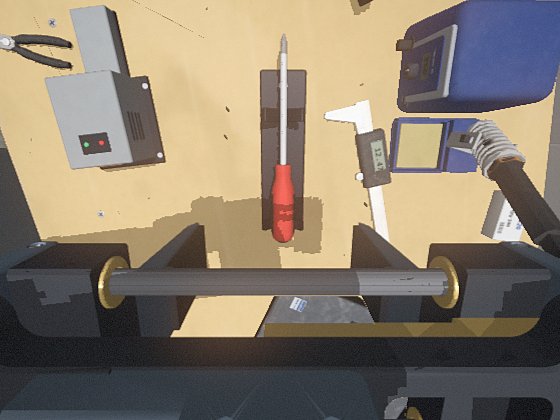

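The wrist view shows the driver's axis running vertically at column ~284, tip at (284,40) and handle at (285,205), so the tool is aligned with it. I'll step closer and measure the handle again.

Call:
apply_moves([
  [[-0.011,0.008,0.1,0,0,0,1],[-0.011,0.008,0.15,0,0,0,1],[-0.011,0.008,0.15,0,0,0,1],[-0.011,0.008,0.15,0,0,0,1],[-0.011,0.008,0.15,0,0,0,1]],
])

```text
time_s: 2.32
tcp_pos: [670.3, 9.7, 121.3]
eef_rot: [2.359, 2.074, 0.001]
wrist_force: [0.3, -0.3, 1.0]
opening: 1.0
finger_force: 0.0
```

```bash
python3 - <<'E'
from h import *
from station import status, vision
st=status.sense(); s=vision.snapshot("wrist")
W=cloud(s,wristT(st,s)); im=s["image"].astype(int)
print(np.array(s["tool_from_camera"]).round(3).tolist(), st["qd"].round(3))
n=W[...,2]; v,u=np.mgrid[:420,:560]; m=(n>25)&(n<75)&(u>230)&(u<340)&(v<260)&(im[...,2]>100)
P=W[m]; print(len(P))
for y0 in (-30,-15,0,10,20,30,60,80,120,150):
    Q=P[abs(P[:,1]-y0)<4]
    if len(Q): print(y0,len(Q),np.round([Q[:,0].min(),Q[:,0].max(),np.median(Q[:,0]),Q[:,2].max()],1))
m=(n>4)&(n<13)&(u>200)&(u<360)&(v<260)&(im[...,2]<90); print("base",rect(W[m]))
goal([669.5,9.1,23],-7.74)
E
```

```text
[[-0.001, -0.965, -0.262, 74.491], [1.0, -0.001, -0.0, -0.05], [0.0, -0.262, 0.965, -203.31], [0.0, 0.0, 0.0, 1.0]] [-0.004 -0.013 -0.011  0.001 -0.004 -0.002]
3700
-30 188 [640.8 692.4 667.1  57. ]
-15 190 [656.4 680.9 668.7  57.7]
0 209 [658.5 683.  670.8  57.5]
10 214 [659.5 686.1 672.3  56.5]
20 218 [660.1 685.3 673.1  55.1]
30 166 [664.4 683.9 674.2  52.9]
60 71 [675.2 682.9 679.   46.2]
80 72 [677.9 685.3 681.5  46.2]
120 77 [683.1 690.3 686.7  46.5]
150 84 [687.  694.1 690.5  46.4]
base (array([677.6,  56.2]), array([183.3,  54.2]), 82.55)
t 2.3667 pos [670.7   9.5 121.7] op 1.002 F [ 0.3 -0.3  0.1] | shift [-0.0014 -0.0033  0.2468] turn [ 0.0007 -0.0001  0.002 ] rows>= 3.0
```

Call:
apply_moves([
  [[-0.001,0.001,0.08,0,0,0.001,1],[-0.001,0.001,0.16,0,0,0.001,1],[-0.001,0.001,0.21,0,0,0.001,1],[-0.001,0.001,0.246,0,0,0.001,1],[-0.001,0.001,0.246,0,0,0.001,1],[-0.001,0.001,0.246,0,0,0.001,0.2],[-0.001,0.001,0.246,0,0,0.001,0.2],[-0.001,0.001,0.246,0,0,0.001,0.2],[-0.001,0.001,0.246,0,0,0.001,0.2],[-0.001,0.001,0.246,0,0,0.001,0.1],[-0.001,0.001,0.246,0,0,0.001,0.1],[-0.001,0.001,0.246,0,0,0.001,0.1]],
], newtons=40)

```text
time_s: 3.37
tcp_pos: [670.3, 8.4, 21.7]
eef_rot: [2.364, 2.069, 0.0]
wrist_force: [0.8, -0.5, -0.4]
opening: 0.522
finger_force: 0.0
```

Call:
apply_moves([
  [[0,0,0,0,0,0,0.1],[0,0,0,0,0,0,0.1],[0,0,0,0,0,0,0.1],[0,0,0,0,0,0,0.1],[0,0,0,0,0,0,0.1],[0,0,0,0,0,0,0.1],[0,0,0,0,0,0,0.1]],
])

```text
time_s: 3.95
tcp_pos: [671.0, 8.3, 22.2]
eef_rot: [2.363, 2.069, 0.002]
wrist_force: [0.0, 0.3, 8.3]
opening: 0.098
finger_force: 5.3
```

```bash
python3 - <<'E'
from h import *
from station import status, vision
st=status.sense(); print(st["opening"],st["finger_force"],st["wrist_force"],st["tcp_pos"]); s=vision.snapshot("wrist"); t=vision.snapshot("top")
W=cloud(s,wristT(st,s))
cv2.imwrite("pics/w2.png",np.hstack([cv2.resize(s["image"],(480,360)),cv2.resize(t["image"][130:220,220:340],(320,240))]) if 0 else np.hstack([cv2.resize(s["image"],(480,360)),cv2.resize(t["image"][130:265,220:340],(320,360))]))
E
```

```text
0.09775195484896225 5.309155899161695 [0.02773022 0.30640421 8.2524789 ] [670.96776909   8.29085812  22.20376595]
```

View pics/w2.png

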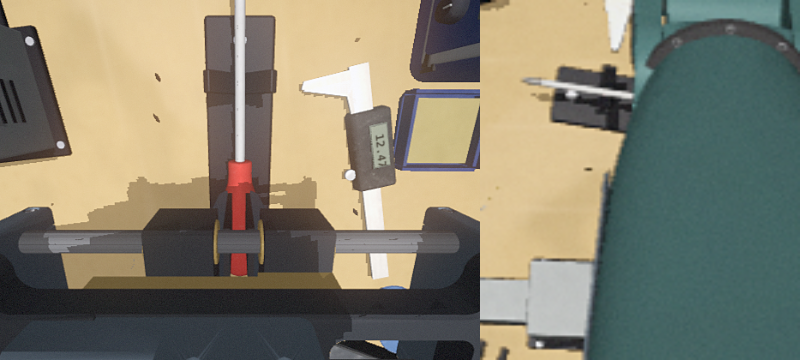

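The wrist view shows the handle between the fingers at (238,215), but the opening is smaller than the handle's thickness. I'll check the handle's height.

```bash
python3 - <<'E'
from h import *
from station import status, vision
st=status.sense(); s=vision.snapshot("wrist")
W=cloud(s,wristT(st,s)); im=s["image"].astype(int)
red=(im[...,2]>100)&(im[...,1]<80)&(im[...,0]<80)
for v in list(range(5,330,18)):
    u=np.where((W[v,:,2]>15)&(W[v,:,2]<90)&(np.arange(560)>250)&(np.arange(560)<310))[0]
    if len(u): print(v,u.min(),u.max(),"red" if red[v,u].any() else "",W[v,u].min(0).round(1),W[v,u].max(0).round(1))
for v in (200,230,260,290,310):
    u=np.where(red[v]&(np.arange(560)>240)&(np.arange(560)<320))[0]
    if len(u): print("R",v,u.min(),u.max(),W[v,u].min(0).round(1),W[v,u].max(0).round(1))
E
```

```text
5 274 286  [687.  144.4  42.5] [693.5 146.   46.1]
23 274 286  [685.8 135.9  42.7] [692.4 137.4  46.2]
41 274 286  [684.6 127.3  41.7] [691.3 128.8  46.1]
59 274 286  [683.3 118.1  40.5] [690.2 119.7  46.9]
77 274 285  [682.  109.   41.4] [688.3 110.3  45.5]
95 251 309  [668.1  96.9  39.9] [699.9 101.2  53.3]
113 275 285  [679.9  89.7  41.9] [685.8  90.4  46. ]
131 275 285  [678.5  79.4  42.7] [684.4  80.2  45.6]
149 275 285  [677.   68.7  42. ] [683.1  69.6  45.7]
167 275 285  [675.6  57.9  43.5] [681.7  58.8  46.1]
185 275 285  [674.   46.7  42.8] [680.3  47.6  45.6]
203 267 293 red [667.3  34.4  43.7] [683.8  37.7  50.8]
221 263 296 red [662.9  22.5  42.4] [684.3  26.7  52.4]
239 251 307 red [659.2  14.3  52.5] [688.1  28.5  83.9]
257 270 287 red [665.7   2.9  53.9] [676.2  14.2  76.7]
311 270 287 red [659.3 -37.   53.2] [670.7 -34.6  55.9]
R 200 266 293 [664.2  29.8   6.6] [684.1  39.   45.7]
R 230 271 286 [667.8  20.   51. ] [677.3  21.3  53.8]
R 260 271 285 [665.3   1.1  53.3] [674.2   2.3  56.4]
R 310 269 287 [659.5 -36.1  53.5] [670.8  -2.1 101.4]
```

```bash
python3 - <<'E'
from h import *
from station import vision
s=vision.snapshot("side")
Rm=R.from_rotvec(np.ravel(s["rvec"])).as_matrix(); p=s["intrinsics"]@(Rm@np.array([671,8,22.])+np.ravel(s["tvec"])); u,v=(p[:2]/p[2]).astype(int); print(u,v)
p=s["intrinsics"]@(Rm@np.array([671,8,41.])+np.ravel(s["tvec"])); print(p[:2]/p[2])
cv2.imwrite("pics/s2.png",cv2.resize(s["image"][v-70:v+30,u-60:u+60],None,fx=6,fy=6,interpolation=2))
E
```

```text
326 227
[326.73983516 221.94408941]
```

View pics/s2.png

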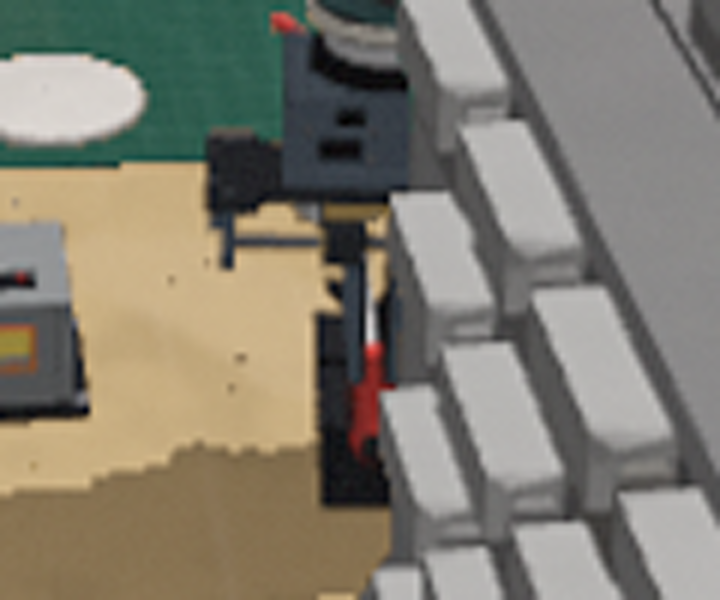

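The side crop shows the left finger ending at about (355,380), seemingly above the handle's side. I'll check it with the side camera's depth.

```bash
python3 - <<'E'
from h import *
from station import vision,status
s=vision.snapshot("side"); W=cloud(s); im=s["image"]
for v in range(196,232,2):
    print(v,[(u,*W[v,u].round(0).astype(int).tolist(),im[v,u].tolist()) for u in (322,324,326,328,330)])
s=status.sense();print(s["q"],s["opening"])
E
```

```text
196 [(322, 647, -21, 152, [34, 29, 30]), (324, 652, -27, 155, [37, 34, 33]), (326, 659, -25, 153, [34, 29, 27]), (328, 666, -18, 149, [86, 103, 117]), (330, 513, -811, 594, [87, 97, 107])]
198 [(322, 646, -30, 150, [35, 33, 33]), (324, 653, -24, 147, [36, 34, 32]), (326, 658, -28, 148, [31, 33, 36]), (328, 715, 231, 2, [70, 92, 108]), (330, 513, -811, 591, [77, 85, 93])]
200 [(322, 646, -30, 143, [30, 25, 22]), (324, 653, -27, 141, [33, 29, 29]), (326, 658, -32, 144, [52, 47, 45]), (328, 713, 219, 0, [130, 174, 200]), (330, 681, 23, 112, [79, 105, 124])]
202 [(322, 689, 203, 2, [109, 148, 172]), (324, 656, -9, 124, [67, 56, 49]), (326, 667, 13, 111, [44, 37, 32]), (328, 710, 202, 1, [133, 176, 201]), (330, 679, 10, 112, [56, 76, 93])]
204 [(322, 670, 96, 56, [39, 42, 47]), (324, 657, -5, 115, [71, 63, 55]), (326, 665, 1, 111, [39, 34, 32]), (328, 708, 187, 2, [134, 174, 200]), (330, 677, 2, 110, [57, 79, 97])]
206 [(322, 669, 89, 53, [22, 21, 25]), (324, 658, -5, 108, [71, 64, 55]), (326, 663, -10, 110, [41, 34, 32]), (328, 692, 106, 42, [126, 152, 173]), (330, 675, -10, 109, [26, 27
[... 1589 characters left out ...]
, -817, 557, [176, 177, 176])]
226 [(322, 662, 37, 8, [43, 41, 39]), (324, 655, -32, 52, [22, 22, 41]), (326, 659, -42, 58, [37, 41, 126]), (328, 666, -40, 56, [36, 39, 138]), (330, 513, -820, 555, [113, 115, 113])]
228 [(322, 650, -25, 40, [33, 32, 30]), (324, 654, -39, 49, [23, 26, 59]), (326, 660, -42, 51, [38, 41, 128]), (328, 665, -45, 52, [43, 46, 148]), (330, 513, -821, 553, [81, 82, 80])]
230 [(322, 650, -29, 36, [21, 20, 19]), (324, 654, -42, 44, [23, 28, 85]), (326, 659, -48, 48, [34, 34, 78]), (328, 665, -47, 46, [28, 27, 24]), (330, 514, -819, 549, [85, 84, 85])]
[-2.22994564e-02  5.41767787e-01  1.83960127e+00 -6.23182353e-05
  7.58897551e-01  1.10476078e-01] 0.10249675796257794
```

Call:
apply_moves([
  [[0,0,0,0,0,0,0.5],[0,0,0,0,0,0,0.5],[0,0,0,0,0,0,0.5],[0,0,0,0,0,0,0.5],[0,0,0,0,0,0,0.5],[0,0,0,0,0,0,0.5]],
])

```text
time_s: 4.7
tcp_pos: [670.0, 8.4, 21.3]
eef_rot: [-2.364, -2.069, 0.0]
wrist_force: [-0.2, -0.5, 0.4]
opening: 0.49
finger_force: 0.0
```

Call:
apply_moves([
  [[0,0,0,0,0,0,0],[0,0,0,0,0,0,0],[0,0,0,0,0,0,0],[0,0,0,0,0,0,0]],
], newtons=40)

```text
time_s: 5.03
tcp_pos: [670.2, 8.3, 21.4]
eef_rot: [2.364, 2.069, 0.0]
wrist_force: [0.0, -0.5, -0.2]
opening: 0.241
finger_force: 0.0
```

Call:
apply_moves([
  [[0,0,0,0,0,0,0],[0,0,0,0,0,0,0],[0,0,0,0,0,0,0],[0,0,0,0,0,0,0]],
])

```text
time_s: 5.37
tcp_pos: [671.0, 8.4, 22.9]
eef_rot: [2.363, 2.069, 0.001]
wrist_force: [-4.9, -0.5, 18.6]
opening: 0.003
finger_force: 9.2
```

Call:
apply_moves([
  [[0,0,-0.05,0,0,0,0.6],[0,0,-0.1,0,0,0,0.6],[0,0,-0.1,0,0,0,0.6],[0,0,-0.1,0,0,0,0.6],[0,0,-0.1,0,0,0,0.6],[0,0,-0.1,0,0,0,0.6],[0,0,-0.1,0,0,0,0.6],[0,0,-0.1,0,0,0,0.6]],
])

```text
time_s: 6.03
tcp_pos: [669.7, 8.4, 60.7]
eef_rot: [-2.363, -2.069, 0.001]
wrist_force: [0.7, -0.7, -0.6]
opening: 0.554
finger_force: 0.0
```

```bash
python3 - <<'E'
from h import *
from station import vision,status
st=status.sense(); s=vision.snapshot("wrist"); T=cloud(s,np.array(s["tool_from_camera"])); W=cloud(s,wristT(st,s))
print(st["tcp_pos"],st["opening"])
m=(abs(T[...,0])<30)&(T[...,2]>-120)&(T[...,2]<10)
for sgn in (-1,1):
    for a in range(10,60,5):
        k=m&(sgn*T[...,1]>a)&(sgn*T[...,1]<=a+5)
        if k.sum()>5: print(sgn,a,k.sum(),np.percentile(T[k][:,2],[1,50,95,99]).round(1), np.percentile(T[k][:,0],[2,98]).round(1))
v,u=np.mgrid[:420,:560]
print("bench z near", np.nanmedian(W[(u>420)&(u<470)&(v<60)][:,2]), np.nanmedian(W[(u>120)&(u<180)&(v<150)][:,2]))
cv2.imwrite("pics/w3.png",s["image"])
E
```

```text
[669.71745199   8.36447096  60.68928627] 0.5537604318642273
-1 25 1927 [-119.3  -85.3  -38.9  -33.7] [-12.7  18.7]
-1 30 433 [-92.3 -72.  -41.2 -36.6] [17.8 18.8]
-1 35 116 [-92.2 -81.8 -61.2 -55.5] [17.7 18.9]
1 10 214 [5.4 7.7 9.8 9.9] [-29.1   9.3]
1 25 1921 [-119.4  -85.5  -38.9  -33.7] [-13.   18.7]
1 30 428 [-92.8 -72.3 -41.2 -36.3] [17.7 18.8]
1 35 127 [-92.2 -80.4 -59.4 -54.5] [17.7 18.6]
bench z near -0.018450881205922087 -0.3412750769371087
```

View pics/w3.png

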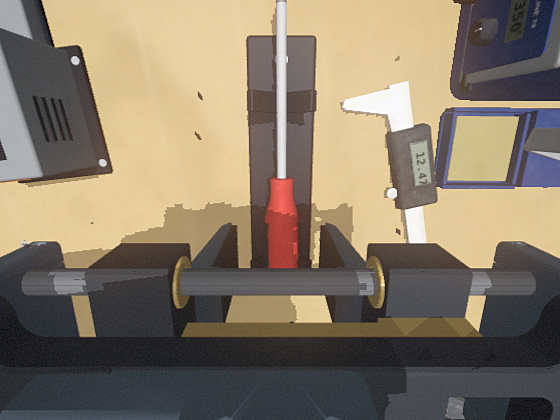

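The wrist depth puts the real fingertips about 33 mm behind the stated TCP, so the fingers were closing above the handle. I'll descend 33 mm deeper and watch the force.

Call:
apply_moves([
  [[0,0.004,0.05,0,0,0,0.6],[0,0.004,0.1,0,0,0,0.6],[0,0.004,0.14,0,0,0,0.6],[0,0.004,0.165,0,0,0,0.6],[0,0.004,0.178,0,0,0,0.6],[0,0.004,0.178,0,0,0,0.6]],
], newtons=40)

```text
time_s: 6.58
tcp_pos: [671.0, 8.2, -11.0]
eef_rot: [-2.363, -2.068, 0.002]
wrist_force: [-0.3, -0.4, 0.1]
opening: 0.597
finger_force: 0.0
```

```bash
python3 -c "
from h import *
from station import r
print(r.grip_depth,[a for a in dir(r) if a[0]!='_'])
goal([671.3,9.1,-10],-7.5)"
```

```text
18.8 ['Unreachable', 'close_job', 'grip_depth']
t 6.5833 pos [671.    8.2 -11. ] op 0.597 F [-0.3 -0.4  0.1] | shift [ 0.0024  0.0003 -0.0024] turn [-0.0006  0.0001 -0.0006] rows>= 1.0
```

No contact on the way down, which fits. I'll close now.

Call:
apply_moves([
  [[0,0,0,0,0,0,0.1],[0,0,0,0,0,0,0.1],[0,0,0,0,0,0,0.1],[0,0,0,0,0,0,0.1],[0,0,0,0,0,0,0.1],[0,0,0,0,0,0,0.1],[0,0,0,0,0,0,0.1],[0,0,0,0,0,0,0.1]],
], newtons=40)

```text
time_s: 7.25
tcp_pos: [672.4, 8.1, -9.2]
eef_rot: [2.363, 2.069, 0.001]
wrist_force: [-0.0, -0.3, 6.1]
opening: 0.3
finger_force: 39.9
```

Call:
apply_moves([
  [[0,0,-0.03,0,0,0,0.1],[0,0,-0.07,0,0,0,0.1],[0,0,-0.13,0,0,0,0.1],[0,0,-0.2,0,0,0,0.1],[0,0,-0.28,0,0,0,0.1],[0,0,-0.3,0,0,0,0.1],[0,0,-0.3,0,0,0,0.1],[0,0,-0.3,0,0,0,0.1],[0,0,-0.3,0,0,0,0.1]],
])

```text
time_s: 8.0
tcp_pos: [670.8, 8.2, 109.3]
eef_rot: [-2.363, -2.068, 0.002]
wrist_force: [0.3, 0.4, -0.7]
opening: 0.299
finger_force: 39.9
```

```bash
python3 - <<'E'
from h import *
from station import vision,status
st=status.sense(); s=vision.snapshot("wrist"); T=cloud(s,np.array(s["tool_from_camera"])); W=cloud(s,wristT(st,s))
print(st["tcp_pos"],st["opening"],st["finger_force"])
v,u=np.mgrid[:420,:560]
m=(T[...,2]>-120)&(abs(T[...,1])<8)&(v<260)&(T[...,2]<0)
for x0 in (-170,-140,-110,-80,-60,-40):
    k=m&(abs(T[...,0]-x0)<4)
    if k.sum(): print(x0,k.sum(),np.median(T[k],0).round(1),T[k].min(0).round(1),T[k].max(0).round(1))
k=(W[...,2]>64)&(W[...,2]<76)&(W[...,0]<560)&(W[...,0]>420)&(v<250)
print("dock",k.sum(),rect(W[k]))
k=(W[...,2]>15)&(W[...,2]<27)&(W[...,0]<560)&(W[...,0]>420)&(W[...,1]>160)&(W[...,1]<260)&(v<250)
print("apron",k.sum(),rect(W[k]))
k=(W[...,2]>4)&(W[...,2]<13)&(W[...,0]>620)&(W[...,0]<740)&(v<250)&(W[...,1]>-60)&(W[...,1]<180)
print("rest",k.sum(),rect(W[k]))
goal([483,-130,120],-1.2)
E
```

```text
[670.82073128   8.1516032  109.28365921] 0.2990505717688846 39.87639789876994
dock 9133 (array([486. , 118.2]), array([92.3, 70. ]), 88.74)
apron 2451 (array([494.4, 188.8]), array([53.1, 58.1]), 85.35)
rest 5991 (array([692.6,  56.6]), array([186.5,  84.1]), 82.3)
t 8.05 pos [670.7   8.1 108.9] op 0.297 F [-1.1 -0.2 -1.6] | shift [-0.4044 -0.4195 -0.0268] turn [-0.0007  0.     -0.0356] rows>= 6.0
```

```bash
python3 - <<'E'
from h import *
from station import vision,status
st=status.sense(); s=vision.snapshot("wrist"); T=cloud(s,np.array(s["tool_from_camera"]))
v,u=np.mgrid[:420,:560]
m=(T[...,2]>-120)&(abs(T[...,1])<20)&(v<260)&(T[...,2]<0)&(T[...,0]>20)
print(T[m].max(0).round(1))
for x0 in (30,45,60,80,100,120,140,160,168,174,180):
    k=m&(abs(T[...,0]-x0)<4)
    if k.sum(): print(x0,k.sum(),np.median(T[k],0).round(1),T[k].min(0).round(1),T[k].max(0).round(1))
E
```

```text
[129.9  19.9 -45. ]
30 470 [ 30.1  -0.2 -57.9] [  26.   -17.1 -115.2] [ 34.    8.4 -51. ]
45 207 [ 45.1  -0.2 -53.1] [ 41.   -3.9 -55.4] [ 48.9   3.  -49.1]
60 221 [ 60.1  -0.7 -53.1] [ 56.1  -3.8 -55.4] [ 64.   3. -49.]
80 224 [ 80.2  -0.6 -53.2] [ 76.   -4.1 -55.5] [ 84.    2.3 -50. ]
100 256 [100.1  -1.1 -53.1] [ 96.   -4.  -55.4] [104.    2.3 -50.5]
120 297 [120.   -1.  -53.2] [116.   -4.3 -55.1] [124.    2.2 -50. ]
```

```bash
python3 -c "
from h import *
goal([480.5,-131,90],-0.65)"
```

```text
t 8.1 pos [670.7   8.2 108.8] op 0.298 F [ 0.6  0.3 -1. ] | shift [-0.4078 -0.4253  0.048 ] turn [-0.0007  0.     -0.0387] rows>= 6.0
```

Call:
apply_moves([
  [[-0.04,-0.04,0.005,0,0,-0.004,0.1],[-0.1,-0.106,0.012,0,0,-0.01,0.1],[-0.17,-0.18,0.02,0,0,-0.016,0.1],[-0.24,-0.25,0.03,0,0,-0.023,0.1],[-0.31,-0.32,0.036,0,0,-0.03,0.1],[-0.37,-0.385,0.044,0,0,-0.035,0.1],[-0.408,-0.425,0.048,0,0,-0.039,0.1],[-0.408,-0.425,0.048,0,0,-0.039,0.1],[-0.408,-0.425,0.048,0,0,-0.039,0.1],[-0.408,-0.425,0.048,0,0,-0.039,0.1],[-0.408,-0.425,0.048,0,0,-0.039,0.1]],
], newtons=50)

```text
time_s: 9.02
tcp_pos: [482.4, -130.8, 90.9]
eef_rot: [2.232, 2.21, 0.0]
wrist_force: [0.7, -0.5, -0.1]
opening: 0.299
finger_force: 49.8
```

```bash
python3 - <<'E'
from h import *
from station import vision,status
st=status.sense(); s=vision.snapshot("wrist"); Tc=np.array(s["tool_from_camera"]); T=cloud(s,Tc); W=cloud(s,wristT(st,s))
v,u=np.mgrid[:420,:560]
m=(T[...,2]>-70)&(abs(T[...,1])<12)&(v<260)&(T[...,2]<-30)&(T[...,0]>42)
print("driver reach",T[m].max(0).round(1))
for x0 in (60,90,120,150,165):
    k=m&(abs(T[...,0]-x0)<4)
    if k.sum(): print(x0,np.median(T[k],0).round(1),((T[k].min(0)+T[k].max(0))/2).round(1),T[k].min(0)[2].round(1))
k=(W[...,2]>64)&(W[...,2]<76)&(W[...,0]<560)&(W[...,0]>420)&(W[...,1]>40)&(v<250)
if k.sum()>20: print("dock",k.sum(),rect(W[k]))
k=(W[...,2]>3)&(W[...,2]<10)&(W[...,0]<560)&(W[...,0]>420)&(W[...,1]>40)&(W[...,1]<80)&(v<250)
if k.sum()>20: print("flange",W[k].min(0),W[k].max(0))
cv2.imwrite("pics/w4.png",s["image"])
goal([480.5,-131,-10],-0.65)
E
```

```text
driver reach [129.8   3.1 -48.5]
60 [ 60.   -0.1 -53.3] [ 60.   -0.3 -52.4] -55.4
90 [ 90.   -1.  -53.2] [ 90.   -0.8 -52.7] -55.7
120 [119.9  -0.9 -53.3] [120.  -1. -53.] -55.5
t 9.0667 pos [ 482.4 -130.7   90.9] op 0.301 F [ 0.2 -0.8 -1.2] | shift [-0.0008 -0.0046  0.2523] turn [-0.     -0.      0.0006] rows>= 3.0
```

View pics/w4.png

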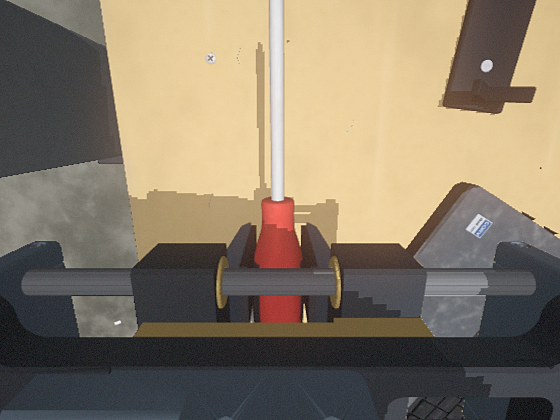

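The shaft runs straight ahead at column ~278. The dock is outside the wrist view, so I'll descend and rely on the force reading.

Call:
apply_moves([
  [[0,-0.004,0.06,0,0,0,0.1],[0,-0.004,0.12,0,0,0,0.1],[0,-0.004,0.18,0,0,0,0.1],[0,-0.004,0.23,0,0,0,0.1],[0,-0.004,0.252,0,0,0,0.1],[0,-0.004,0.252,0,0,0,0.1],[0,-0.004,0.252,0,0,0,0.1]],
])

```text
time_s: 9.65
tcp_pos: [480.4, -130.9, -9.6]
eef_rot: [-2.232, -2.21, 0.0]
wrist_force: [-0.2, -0.1, -0.4]
opening: 0.294
finger_force: 49.8
```

```bash
python3 - <<'E'
from h import *
from station import vision
s=vision.snapshot("side"); W=cloud(s); im=s["image"].astype(int); v,u=np.mgrid[:420,:560]
k=(abs(u-267)<22)&(abs(v-213)<22)&(im[...,2]>170)&(im[...,1]>70)&(im[...,1]<150)&(im[...,0]<70)
P=W[k]; print("frame",k.sum(),P.min(0).round(1),P.max(0).round(1),P.mean(0).round(1), u[k].min(),u[k].max(),v[k].min(),v[k].max())
Rm=R.from_rotvec(np.ravel(s["rvec"])).as_matrix()
for q in ([482,40,42],[480.5,-131,42],[485,72,42]):
    p=s["intrinsics"]@(Rm@np.array(q,float)+np.ravel(s["tvec"])); print((p[:2]/p[2]).round(1))
c=im[150:270,200:320].astype(np.uint8); cv2.imwrite("pics/s3.png",cv2.resize(c,None,fx=5,fy=5,interpolation=2))
goal([480.5,-131,-10],-0.65)
E
```

```text
Traceback (most recent call last):
ValueError: zero-size array to reduction operation minimum which has no identity
```

```bash
python3 - <<'E'
from h import *; import pickle
s=pickle.load(open("d0.pkl","rb"))["side"]; W=cloud(s); im=s["image"].astype(int); v,u=np.mgrid[:420,:560]
k=(abs(u-267)<12)&(abs(v-213)<12)&(im[...,2]-im[...,0]>60)
P=W[k]; print("frame",k.sum(),P.min(0).round(1),P.max(0).round(1),P.mean(0).round(1))
goal([480.5,-131,-10],-0.65)
E
```

```text
frame 55 [nan nan nan] [nan nan nan] [nan nan nan]
t 9.7 pos [ 480.8 -131.1   -9. ] op 0.294 F [-0.4 -0.2 -1.2] | shift [ 0.0002 -0.0008  0.0025] turn [0.0003 0.0001 0.0005] rows>= 1.0
```

Call:
apply_moves([
  [[0.02,0,0.002,0,0,0,0.1],[0.04,0,0.002,0,0,0,0.1],[0.06,0,0.002,0,0,0,0.1],[0.075,0,0.002,0,0,0,0.1],[0.09,0.001,0.002,0,0,0,0.1],[0.09,0.001,0.002,0,0,0,0.1]],
])

```text
time_s: 10.2
tcp_pos: [480.9, -94.0, -10.4]
eef_rot: [2.232, 2.211, 0.0]
wrist_force: [-1.0, 0.3, -0.8]
opening: 0.298
finger_force: 49.8
```

Call:
apply_moves([
  [[0.01,0,0,0,0,0,0.1],[0.02,0,0,0,0,0,0.1],[0.03,0,0,0,0,0,0.1],[0.04,0,0,0,0,0,0.1]],
])

```text
time_s: 10.53
tcp_pos: [481.3, -79.5, -10.4]
eef_rot: [2.232, 2.21, -0.0]
wrist_force: [-0.6, -9.6, -1.2]
opening: 0.297
finger_force: 49.5
```

The tip passed the port without touching, and the force is now 9.6 N, as expected from the clip. I'll keep pushing.

Call:
apply_moves([
  [[0.012,0,0,0,0,0,0.1],[0.026,0,0,0,0,0,0.1],[0.04,0,0,0,0,0,0.1],[0.054,0.0005,0,0,0,0,0.1],[0.068,0.0005,0,0,0,0,0.1],[0.082,0.001,0,0,0,0,0.1],[0.096,0.001,0,0,0,0,0.1],[0.11,0.001,0,0,0,0,0.1],[0.124,0.001,0,0,0,0,0.1],[0.138,0.0015,0,0,0,0,0.1],[0.15,0.0015,0,0,0,0,0.1],[0.157,0.0015,0,0,0,0,0.1]],
])

```text
time_s: 11.53
tcp_pos: [482.2, -15.6, -10.6]
eef_rot: [-2.232, -2.21, 0.0]
wrist_force: [-1.2, -1.7, -1.1]
opening: 0.3
finger_force: 49.8
```

Call:
apply_moves([
  [[0,0,0,0,0,0,0.1],[0,0,0,0,0,0,0.1]],
])

```text
time_s: 11.7
tcp_pos: [482.2, -16.1, -10.6]
eef_rot: [-2.233, -2.21, -0.0]
wrist_force: [-0.0, 0.7, -1.3]
opening: 0.296
finger_force: 49.8
```

```bash
python3 - <<'E'
from h import *
from station import vision,status
st=status.sense(); s=vision.snapshot("wrist"); T=cloud(s,np.array(s["tool_from_camera"])); W=cloud(s,wristT(st,s)); im=s["image"].astype(int)
v,u=np.mgrid[:420,:560]
m=(T[...,2]>-70)&(abs(T[...,1])<12)&(v<260)&(T[...,2]<-30)&(T[...,0]>36)
for x0 in (45,60,75,90): 
    k=m&(abs(T[...,0]-x0)<4)
    if k.sum(): print(x0,np.median(T[k],0).round(1))
k=(W[...,2]>55)&(W[...,2]<72)&(W[...,1]>160)&(W[...,0]>430)&(W[...,0]<540)&(v<250); print("pack",k.sum(), rect(W[k]) if k.any() else "")
t=vision.snapshot("top"); W=cloud(t); v,u=np.mgrid[:420,:560]
k=(W[...,2]>55)&(W[...,2]<67)&(W[...,1]>168)&(W[...,1]<270)&(W[...,0]>430)&(W[...,0]<540); print("pack top",k.sum(), rect(W[k]) if k.any() else "")
goal([483,-16,-10],-0.65)
E
```

```text
45 [ 45.1  -0.1 -53.2]
60 [ 59.9  -0.1 -53.2]
75 [ 75.   -0.6 -53.2]
90 [ 87.2  -0.5 -65.4]
pack 0 
pack top 580 (array([487.1, 201.9]), array([71.2, 50.2]), 84.84)
t 11.8 pos [482.2 -16.4 -10.6] op 0.298 F [-0.1 -0.4 -0.8] | shift [ 0.001   0.002  -0.0014] turn [-0.     -0.      0.0003] rows>= 1.0
```

The pack now sticks out, with its front at y≈238. I'll withdraw the driver.

Call:
apply_moves([
  [[-0.02,0,0,0,0,0,0.1],[-0.06,-0.0005,0,0,0,0,0.1],[-0.1,-0.001,0,0,0,0,0.1],[-0.14,-0.0015,0,0,0,0,0.1],[-0.18,-0.002,0,0,0,0,0.1],[-0.22,-0.0025,0,0,0,0,0.1],[-0.26,-0.003,0,0,0,0,0.1],[-0.285,-0.003,0,0,0,0,0.1],[-0.29,-0.003,0,0,0,0,0.1],[-0.29,-0.003,-0.05,0,0,0,0.1],[-0.29,-0.003,-0.14,0,0,0,0.1],[-0.29,-0.003,-0.24,0,0,0,0.1]],
])

```text
time_s: 12.8
tcp_pos: [478.2, -131.7, 85.2]
eef_rot: [-2.231, -2.207, 0.003]
wrist_force: [1.8, -0.2, -0.4]
opening: 0.296
finger_force: 49.9
```

```bash
python3 -c "
from h import *
goal([671.5,8.2,109],-7.5)"
```

```text
t 12.8 pos [ 478.2 -131.7   85.2] op 0.296 F [ 1.8 -0.2 -0.4] | shift [ 0.3548  0.4794 -0.0609] turn [-0.0012 -0.0003  0.0383] rows>= 6.0
```

Call:
apply_moves([
  [[0.03,0.04,-0.006,0,0,0.003,0.1],[0.09,0.12,-0.03,0,0,0.01,0.1],[0.15,0.2,-0.06,0,0,0.016,0.1],[0.21,0.28,-0.06,0,0,0.023,0.1],[0.27,0.36,-0.06,0,0,0.03,0.1],[0.32,0.43,-0.06,0,0,0.035,0.1],[0.355,0.476,-0.06,0,0,0.038,0.1],[0.355,0.476,-0.06,0,0,0.038,0.1],[0.355,0.476,-0.06,0,0,0.038,0.1],[0.355,0.476,-0.06,0,0,0.038,0.1],[0.355,0.476,-0.06,0,0,0.038,0.1]],
])

```text
time_s: 13.72
tcp_pos: [670.6, 7.3, 109.2]
eef_rot: [-2.361, -2.072, 0.001]
wrist_force: [-0.9, -0.9, -0.7]
opening: 0.296
finger_force: 49.8
```

```bash
python3 -c "
from h import *
from station import vision
vision.snapshot('wrist')
goal([671.5,8.2,30],-7.5)"
```

```text
t 13.7667 pos [670.8   7.2 109.4] op 0.294 F [ 0.7 -0.1 -0.8] | shift [0.0028 0.0016 0.1984] turn [-0.0002  0.      0.0002] rows>= 2.0
```

Call:
apply_moves([
  [[0.0025,0.002,0.06,0,0,0,0.1],[0.0025,0.002,0.13,0,0,0,0.1],[0.0025,0.002,0.19,0,0,0,0.1],[0.0025,0.002,0.23,0,0,0,0.1],[0.0025,0.002,0.255,0,0,0,0.1],[0.0025,0.002,0.275,0,0,0,0.1],[0.0025,0.002,0.288,0,0,0,0.1],[0.0025,0.002,0.297,0,0,0,0.1],[0.0025,0.002,0.297,0,0,0,0.1],[0.0025,0.002,0.297,0,0,0,0.1]],
])

```text
time_s: 14.6
tcp_pos: [672.9, 8.6, -8.6]
eef_rot: [2.36, 2.073, 0.001]
wrist_force: [-1.8, 0.2, 0.1]
opening: 0.296
finger_force: 49.9
```

Almost in contact. I'll release, opening to 0.65, and rise.

Call:
apply_moves([
  [[0,0,0.002,0,0,0,0.1],[0,0,0.002,0,0,0,0.6],[0,0,0.002,0,0,0,0.6],[0,0,0.002,0,0,0,0.6],[0,0,0.002,0,0,0,0.6],[0,0,0.002,0,0,0,0.6],[0,0,0.002,0,0,0,0.6],[0,0,-0.05,0,0,0,0.8],[0,0,-0.13,0,0,0,0.9],[0,0,-0.22,0,0,0,1],[0,0,-0.3,0,0,0,1],[0,0,-0.35,0,0,0,1]],
])

```text
time_s: 15.6
tcp_pos: [673.8, 8.6, 134.2]
eef_rot: [2.359, 2.071, 0.004]
wrist_force: [-0.9, 0.6, 0.4]
opening: 0.933
finger_force: 0.0
```

```bash
python3 - <<'E'
from h import *
from station import vision,status
import time
st=status.sense(); s=vision.snapshot("wrist"); st=status.sense(); W=cloud(s,wristT(st,s)); im=s["image"].astype(int); v,u=np.mgrid[:420,:560]
m=(W[...,2]>25)&(W[...,2]<75)&(u>230)&(u<340)&(v<260)&(im[...,2]>100); P=W[m]
for y0 in (-30,0,10,30,60,80,120,150):
    Q=P[abs(P[:,1]-y0)<4]
    if len(Q): print(y0,len(Q),np.round([np.median(Q[:,0]),Q[:,2].max()],1))
k=(W[...,2]>55)&(W[...,2]<67)&(W[...,1]>166)&(W[...,1]<270)&(W[...,0]>430)&(W[...,0]<540)&(v<250); print("pack",k.sum(), rect(W[k]) if k.any() else "")
k=(W[...,2]>67)&(W[...,2]<76)&(W[...,0]<560)&(W[...,0]>420)&(v<250)
if k.any(): print("dock",k.sum(),rect(W[k]))
goal([488.5,205,100],-1.2)
E
```

```text
-30 165 [669.5  59.5]
0 187 [673.2  61.1]
10 192 [674.9  59.7]
30 157 [676.5  55.3]
60 60 [681.4  49.5]
80 68 [683.7  49.9]
120 74 [689.   49.6]
150 78 [692.9  49.7]
pack 3710 (array([490.9, 187.5]), array([46.1, 52.5]), 85.53)
dock 8789 (array([488.1, 118.1]), array([92.1, 70.1]), 88.79)
t 15.65 pos [675.5   8.6 137.3] op 0.977 F [ 4.2 -0.7  3.8] | shift [ 0.4264 -0.5276  0.0899] turn [ 0.0022 -0.0001 -0.0346] rows>= 7.0
```

Call:
apply_moves([
  [[0.05,-0.08,0,0,0,-0.004,1],[0.1,-0.17,0,0,0,-0.01,1],[0.16,-0.26,0.02,0,0,-0.016,1],[0.2,-0.35,0.04,0,0,-0.02,1],[0.22,-0.44,0.06,0,0,-0.02,1],[0.22,-0.5,0.07,0,0,-0.02,1],[0.22,-0.5,0.08,0,0,-0.02,1],[0.22,-0.5,0.08,0,0,-0.02,1],[0.22,-0.5,0.08,0,0,-0.02,1],[0.22,-0.5,0.08,0,0,-0.02,1]],
])

```text
time_s: 16.48
tcp_pos: [487.1, 121.6, 99.0]
eef_rot: [2.295, 2.145, 0.001]
wrist_force: [0.1, 0.1, 0.6]
opening: 1.0
finger_force: 0.0
```

```bash
python3 - <<'E'
from h import *
from station import vision,status
vision.snapshot("wrist"); st=status.sense(); s=vision.snapshot("wrist"); W=cloud(s,wristT(st,s)); im=s["image"].astype(int); v,u=np.mgrid[:420,:560]
print(st["tcp_pos"],np.abs(st["qd"]).max())
k=(W[...,2]>56)&(W[...,2]<66)&(W[...,1]>168)&(W[...,1]<270)&(W[...,0]>440)&(W[...,0]<540)&(v<260); P=W[k]
print("pack",k.sum(), rect(P) if k.any() else "",np.median(P[:,2]),P.min(0).round(1),P.max(0).round(1))
k=(W[...,2]>67)&(W[...,2]<76)&(W[...,0]<560)&(W[...,0]>420)&(v<250)
if k.any(): print("dock",k.sum(),rect(W[k]))
cv2.imwrite("pics/w5.png",s["image"])
goal([488.5,199,60],-4)
E
```

```text
[486.95992334 121.56671275  98.96594087] 0.005599193306746089
pack 5712 (array([490. , 201.7]), array([70.8, 50.3]), 84.86) 61.5657191160454 [462.6 168.   57.7] [517.5 238.7  64.3]
dock 6630 (array([485.6, 128.8]), array([70.7, 68.5]), 88.75)
t 16.5833 pos [486.8 121.5  98.9] op 0.997 F [-0.5  0.3 -0.1] | shift [ 0.1935 -0.0088  0.0972] turn [ 0.0002 -0.      0.0007] rows>= 3.0
```

Call:
apply_moves([
  [[0.08,-0.003,0,0,0,0.003,1],[0.16,-0.006,0.03,0,0,0.006,1],[0.191,-0.006,0.08,0,0,0.006,1],[0.191,-0.006,0.11,0,0,0.006,1],[0.191,-0.006,0.15,0,0,0.006,1],[0.191,-0.006,0.19,0,0,0.006,1],[0.191,-0.006,0.23,0,0,0.006,1],[0.191,-0.006,0.25,0,0,0.006,1],[0.191,-0.006,0.26,0,0,0.006,1],[0.191,-0.006,0.26,0,0,0.006,0.3],[0.191,-0.006,0.26,0,0,0.006,0.3],[0.191,-0.006,0.26,0,0,0.006,0.3]],
], newtons=30)

```text
time_s: 17.58
tcp_pos: [489.0, 198.2, -4.6]
eef_rot: [2.314, 2.124, 0.002]
wrist_force: [-0.6, -0.1, 1.1]
opening: 0.814
finger_force: 0.0
```

Call:
apply_moves([
  [[0,0,0,0,0,0,0.3],[0,0,0,0,0,0,0.3],[0,0,0,0,0,0,0.3],[0,0,0,0,0,0,0.3],[0,0,0,0,0,0,0.3],[0,0,0,0,0,0,0.3],[0,0,0,0,0,0,0.3]],
], newtons=30)

```text
time_s: 18.17
tcp_pos: [488.7, 198.2, -5.0]
eef_rot: [2.314, 2.124, 0.001]
wrist_force: [-1.0, -0.4, 6.0]
opening: 0.544
finger_force: 30.0
```

Call:
apply_moves([
  [[0.02,0,0,0,0,0,0.3],[0.05,0,-0.001,0,0,0,0.3],[0.08,0,-0.005,0,0,0,0.3],[0.1,0,-0.03,0,0,0,0.3],[0.12,0,-0.07,0,0,0,0.3],[0.15,0.02,-0.13,0,0,0,0.3],[0.18,0.05,-0.2,0,0,0,0.3],[0.21,0.08,-0.24,0,0,0,0.3],[0.23,0.09,-0.25,0,0,0,0.3],[0.23,0.09,-0.25,0,0,0,0.3],[0.23,0.09,-0.25,0,0,0,0.3],[0.23,0.09,-0.25,0,0,0,0.3]],
], newtons=40)

```text
time_s: 19.17
tcp_pos: [530.3, 285.9, 93.0]
eef_rot: [-2.314, -2.124, 0.005]
wrist_force: [0.1, 0.1, -3.1]
opening: 0.546
finger_force: 40.0
```

```bash
python3 - <<'E'
from h import *
from station import vision,status
vision.snapshot("wrist"); st=status.sense(); s=vision.snapshot("wrist"); T=cloud(s,np.array(s["tool_from_camera"]));W=cloud(s,wristT(st,s)); im=s["image"].astype(int); v,u=np.mgrid[:420,:560]
print(st["tcp_pos"],st["opening"],st["finger_force"])
k=(im.min(-1)>170)&(np.ptp(im,axis=-1)<40)&(W[...,2]>0)&(W[...,2]<22)&(W[...,1]>350); P=W[k]
print("pan",k.sum(),cv2.minEnclosingCircle(P[:,:2].astype(np.float32)),np.median(P,0),P.min(0).round(),P.max(0).round())
m=(T[...,2]>-90)&(T[...,2]<-55)&(abs(T[...,1])<30)&(T[...,0]>15)&(T[...,0]<60)&(v<270); P=T[m]
if m.any(): print("pack in tool",m.sum(),P.min(0).round(1),P.max(0).round(1),np.median(P[:,2]), np.polyfit(P[:,0],P[:,2],1))
cv2.imwrite("pics/w6.png",s["image"])
goal([536,439,60],-5.1)
E
```

```text
[530.42609997 285.83556144  93.05927201] 0.544977935093736 39.9990051984787
pan 12317 ((534.923583984375, 439.3044738769531), 60.80266189575195) [534.09805571 429.94453203  11.20407865] [474. 380.   6.] [596. 469.  15.]
pack in tool 5849 [ 15.  -30.  -89.9] [ 39.4  30.  -55. ] -66.46423911700876 [  0.30354043 -75.13716179]
t 19.2667 pos [530.7 285.9  93.3] op 0.546 F [-1.   0.3 -4. ] | shift [ 0.3827 -0.0194  0.0827] turn [-0.0007  0.0004  0.001 ] rows>= 4.0
```

View pics/w6.png

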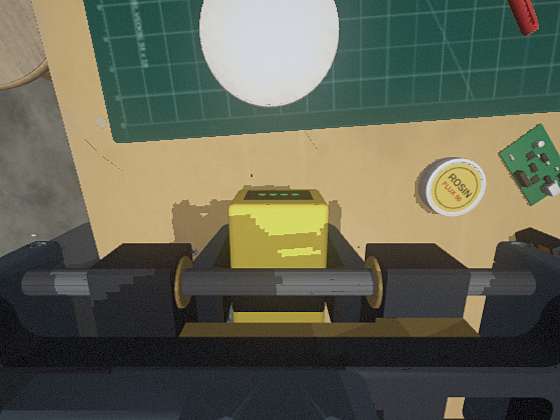

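The pack is held level at (278,240), and the pan is centred at about (270,35), world (535.5, 440).

Call:
apply_moves([
  [[0.04,-0.002,0,0,0,0,0.3],[0.1,-0.005,0.01,0,0,0,0.3],[0.17,-0.009,0.03,0,0,0,0.3],[0.24,-0.012,0.05,0,0,0,0.3],[0.3,-0.015,0.07,0,0,0,0.3],[0.35,-0.018,0.1,0,0,0,0.3],[0.385,-0.02,0.14,0,0,0,0.3],[0.385,-0.02,0.18,0,0,0,0.3],[0.385,-0.02,0.21,0,0,0,0.3],[0.385,-0.02,0.23,0,0,0,0.3],[0.385,-0.02,0.24,0,0,0,0.3],[0.385,-0.02,0.24,0,0,0,0.3]],
])

```text
time_s: 20.27
tcp_pos: [536.9, 439.8, -2.3]
eef_rot: [-2.315, -2.123, 0.003]
wrist_force: [0.3, -0.7, -3.4]
opening: 0.548
finger_force: 40.0
```

```bash
python3 -c "
from h import *
goal([535.5,440,-15.2],-5.1)"
```

```text
t 20.2667 pos [536.9 439.8  -2.3] op 0.548 F [ 0.3 -0.7 -3.4] | shift [ 0.0003 -0.0035  0.0322] turn [-0.0004  0.0004  0.0009] rows>= 1.0
```

Call:
apply_moves([
  [[0,-0.002,0.006,0,0,0,0.3],[0,-0.003,0.012,0,0,0,0.3],[0,-0.003,0.017,0,0,0,0.3],[0,-0.003,0.021,0,0,0,0.3],[0,-0.003,0.025,0,0,0,0.3],[0,-0.003,0.028,0,0,0,0.3],[0,-0.003,0.028,0,0,0,0.3]],
])

```text
time_s: 20.85
tcp_pos: [536.0, 440.9, -12.7]
eef_rot: [-2.314, -2.124, 0.0]
wrist_force: [-0.3, -0.2, -3.2]
opening: 0.544
finger_force: 40.0
```

Call:
apply_moves([
  [[0,0,0.001,0,0,0,0.3],[0,0,0.002,0,0,0,0.3],[0,0,0.003,0,0,0,0.3],[0,0,0.003,0,0,0,0.3]],
])

```text
time_s: 21.18
tcp_pos: [536.1, 440.9, -13.8]
eef_rot: [2.314, 2.124, -0.0]
wrist_force: [-0.0, -1.0, -3.0]
opening: 0.544
finger_force: 40.0
```

Call:
apply_moves([
  [[0,0,0.001,0,0,0,0.3],[0,0,0.002,0,0,0,0.3],[0,0,0.003,0,0,0,0.3],[0,0,0.004,0,0,0,0.3],[0,0,0.004,0,0,0,0.3]],
])

```text
time_s: 21.6
tcp_pos: [536.1, 440.9, -15.3]
eef_rot: [2.315, 2.124, 0.0]
wrist_force: [0.2, -0.2, -3.4]
opening: 0.546
finger_force: 40.0
```

Call:
apply_moves([
  [[0,0,0.001,0,0,0,0.3],[0,0,0.002,0,0,0,0.3],[0,0,0.003,0,0,0,0.3],[0,0,0.003,0,0,0,0.3]],
])

```text
time_s: 21.93
tcp_pos: [536.1, 441.0, -15.4]
eef_rot: [2.314, 2.124, -0.001]
wrist_force: [-6.1, -5.6, 15.5]
opening: 0.547
finger_force: 40.0
```

Contact made, about 18 N. I'll ease off a little, release and rise.

Call:
apply_moves([
  [[0,0,-0.002,0,0,0,0.3],[0,0,-0.002,0,0,0,0.5],[0,0,-0.002,0,0,0,0.8],[0,0,-0.002,0,0,0,0.9],[0,0,-0.002,0,0,0,0.9],[0,0,-0.002,0,0,0,0.9],[0,0,-0.002,0,0,0,0.9],[0,0,-0.03,0,0,0,0.9],[0,0,-0.09,0,0,0,0.9],[0,0,-0.17,0,0,0,0.9],[0,0,-0.26,0,0,0,0.9],[0,0,-0.35,0,0,0,0.9]],
], newtons=10)

```text
time_s: 22.93
tcp_pos: [535.8, 440.7, 125.5]
eef_rot: [-2.314, -2.124, 0.001]
wrist_force: [0.5, 0.9, -0.5]
opening: 0.9
finger_force: 0.0
```

Call:
apply_moves([
  [[-0.08,-0.1,0,0,0,0,0.9],[-0.16,-0.2,0,0,0,0,0.9],[-0.24,-0.3,0,0,0,0,0.9],[-0.32,-0.38,0,0,0,0,0.9],[-0.35,-0.4,0,0,0,0,0.9],[-0.35,-0.4,0,0,0,0,0.9],[-0.35,-0.4,0,0,0,0,0.9]],
])

```text
time_s: 23.52
tcp_pos: [363.2, 313.9, 124.1]
eef_rot: [2.315, 2.124, 0.0]
wrist_force: [0.4, 0.4, 1.5]
opening: 0.9
finger_force: 0.0
```

```bash
python3 - <<'E'
from h import *; import pickle
from station import vision,status
t=vision.snapshot("top"); W=cloud(t); im=t["image"].astype(int)
W0=cloud(pickle.load(open("d0.pkl","rb"))["top"])
def box(x0,x1,y0,y1,z0,z1,W=W): return (W[...,0]>x0)&(W[...,0]<x1)&(W[...,1]>y0)&(W[...,1]<y1)&(W[...,2]>z0)&(W[...,2]<z1)
k=box(460,620,360,520,42,62); print("pack",k.sum(),rect(W[k]),np.percentile(W[k][:,2],[2,50,98]).round(1))
k=box(460,620,360,520,7,30)&(im.min(-1)>170); print("pan",cv2.minEnclosingCircle(W[k][:,:2].astype(np.float32)),np.median(W[k][:,2]))
for w in (W0,W):
    k=box(640,720,-60,190,36,75,w); c=w[k].mean(0); print("driver",k.sum(),c.round(1),rect(w[k]))
    for n,b in dict(tin=(650,740,250,330,10,40),fuse=(390,480,-310,-220,10,40),pliers=(320,447,170,265,4,20)).items():
        k=box(*b,w); print(n,k.sum(),w[k].mean(0).round(1))
s=status.sense(); print(s["time_s"],s["tcp_pos"],s["wrist_force"])
cv2.imwrite("pics/top9.png",t["image"])
E
```

```text
pack 662 (array([533.3, 439.4]), array([80.2, 50.3]), 85.27) [45.  50.4 55. ]
pan ((532.44677734375, 439.9845886230469), 60.83641815185547) 10.787240565415983
driver 642 [671.3  35.4  48.4] (array([676.2,  64.9]), array([227. ,  48.6]), 82.72)
tin 390 [697.1 289.1  19. ]
fuse 397 [ 435.4 -265.7   23. ]
pliers 320 [391.9 217.2   7.5]
driver 641 [671.4  35.8  48.3] (array([675.5,  66.4]), array([228.8,  49. ]), 83.02)
tin 386 [697.  289.1  19.3]
fuse 399 [ 435.4 -265.7   22.8]
pliers 309 [392.5 215.7   7.7]
23.5667 [364.90214276 315.25095227 124.47789031] [ 1.00737333  0.53008613 -0.17051809]
```

View pics/top9.png

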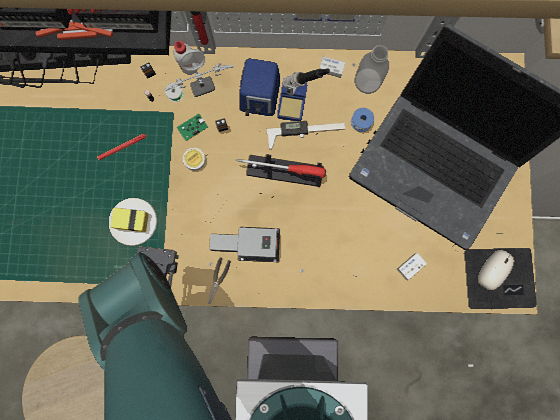

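The pack sits centred on the pan at (130,219), the driver is back in its rest, and the tin, carton and pliers show no real shift. I'll hand the job in.

```bash
python3 -c "
from station import r
print(r.close_job())"
```

```text
the job is handed in; nothing more can be done
None
```

I pushed the pack out with the screwdriver and set it down about 1 mm from the pan's centre, the screwdriver is back in its rest, nothing else moved measurably, and I handed the job in at 23.6 s; no verdict came back.

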